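# Snap the sealing cap onto the tester's port

### The job

Clear the green ferrite ring off the steel spigot of the grey tester and put it in the metal parts tray. Then set the red snap cap on the spigot and press it straight down until it clicks, and keep pressing past the click until it sits fully home on the flange; finish while still pressing it down firmly, with about 10 N, without letting go. Leave the other things on the bench and on the tester where they are.

Things in the scene. Friction and masses are not known exactly. Their poses are not given: they have to be found in the camera images.
- spigot: Steel port spigot on the tester's panel. Origin: centre of the upper face of its flange (42 mm across, 3 mm thick), the cap's seat, 63 mm above the bench; z up. A 15 mm stud rises 19 mm above it, then tapers to 6 mm at 25 mm height. Four spring balls round the stud, 8 mm above the flange, stand out to 22 mm across; pushing the cap over them takes roughly 6 to 12 N, then they catch its lip.
- cap_center (a point): Red ribbed snap cap, 36 mm diameter, 34 mm tall, closed on top, 35 g, standing mouth down on the bench at first. Point: its centre, 17 mm above its rim; z up. Mouth: a lip of 18 mm bore, 3 mm thick; above it a 25 mm bore to 28 mm height. The lip meets the balls with the rim 12 mm above the flange and snaps past at about 5 mm; fully home the rim rests on the flange (this point 17 mm above it).
- ring_center (a point): Green coated ferrite ring core, 44 mm outside, 28 mm inside diameter, 18 mm tall (about 70 g). At the start it lies flat on the flange round the spigot. This point is its centre, half-way up (9 mm); z along its axis.
- tray: Open metal parts tray, fixed to the bench, empty, 150 x 120 mm outside (x, y), 25 mm tall, walls and floor 3 mm thick. Origin at the centre of its underside on the bench, x along its long side, z up.
- case: The grey tester, 200 x 150 x 60 mm (x, y, z), fixed, lying with its dark panel up. Origin at the centre of its underside on the bench; the spigot stands at x = -35 mm, y = 0 in this frame, and a small transformer stands loose on the panel near x = +62, y = -40 mm. Nothing else rises more than 3 mm from the panel.
- choke_a: Bystander: small yellow and black transformer, 36 x 28 x 30 mm, standing on the tester's panel. Origin at the centre of its underside.
- choke_b: Bystander: the same kind of transformer, standing on the bench. Origin at the centre of its underside.
- washer: Bystander: brass washer, 34 mm diameter, 4 mm thick, flat on the bench. Origin at the centre of its underside.
- jar: Bystander: dark brown jar with a white lid, 66 mm diameter, 110 mm tall. Origin at the centre of its underside.
- meter: Bystander: black hand multimeter lying on its back, 85 x 170 x 34 mm (its dial to 43 mm). Origin at the centre of its underside.
- board: Bystander: brown circuit board, 90 x 120 mm, 20 mm tall with its parts, flat on the bench. Origin at the centre of its underside.
- driver: Bystander: screwdriver with an orange handle, 180 mm long, lying on the bench along its x axis.

How it is judged:
By the outcome, as a careful person would: the job done as asked, in the order asked, and still so for the second after the job is handed in, while the arm keeps its last pose, push and grip.
It also fails if it takes over 64 s, if anything falls off the work surface, if the arm or the gripper's body presses on something with over 40 N, if the wrist force passes 120 N, or if a joint passes its speed limit or range.

### The arm

A 6-joint arm with a two-finger parallel gripper is mounted at the origin on the work surface. World frame = base frame: x ahead of the robot, y to its left, z up, the work surface at z = 0. Lengths are in mm, angles in rad, forces in N, time in s.
With the tool pointing down it reaches from about 275 to 750 mm from the base axis. Payload 10.2 kg.
Tool frame: the origin (TCP) lies between the finger pads; the fingertips stand ctrl.tips_ahead ahead of it and the grasp point (between the pads) lies 8 mm behind it (ctrl.tips_ahead is the distance from the TCP to the fingertips, in mm); z points along the fingers, y is the direction in which the jaws open and shut (so a half turn about z gives the same grasp; the last joint's range is limited). The gripper opens to 85 mm and grips with 20 to 120 N. Pads are 22 mm wide; open, the fingers measure 114 mm over their backs; the gripper's body (76 mm by 85 mm) begins 54 mm behind the grasp point. The pads swing forward as they close: fully open they stand 13 mm farther back than shut.
Start: joints at [-1.328, 0.313, 1.498, -0, 1.331, -0.223], TCP at [235.786, -469.08, 242.294] pointing down, gripper open.
Joint ranges: [-2.94, 2.94], [-0.97, 2.17], [0.19, 2.56], [-1.23, 4.37], [0.02, 3.11], [-2.88, 2.88]. Speed limits (rad/s): [2.39, 2.39, 3.01, 3.14, 3.14, 3.14].

### API

Orientations are given as a unit quaternion [w, x, y, z].
In Python, from rig import ctrl gives the robot as it stands. The module is installed in compiled form; this text tells all that it offers.
- The arm moves only by the tool move_arm, never from a script. Its argument "motion" is a list of rows, each an object with "offset": the shift along the tool's x, y, z in m, a list of three; "angular": the turn, a rotation vector about the tool's x, y, z in degrees, a list of three; "jaw": the finger opening in m, from 0 to 0.0854. In form: [{"offset": [tx, ty, tz], "angular": [ax, ay, az], "jaw": jaw}, ...]. A call has 1 to 5 rows; each row is the pose to reach, as a shift and turn from the pose commanded when the call began, along the tool's axes at that moment; what a row does not reach only later rows make up. A row lasts 1/8 s, in which the tool goes at most 62.5 mm and 10.7 degrees, less where a joint would pass 70% of its speed; a pose out of reach is approached as far as the arm can. A call with a gripper value outside its range is refused whole. The fingers move at their own pace and stop on an object; "squeeze" is the grip in N (left out, the last holds). Time passes only in rows, so rows that repeat a pose let the fingers close. It gives the time, the measured TCP pose, the force and the opening at its end, in the units of the state.
- ctrl.sense(): the state, without advancing time (a new reading comes with each control period).
- ctrl.capture(name): name is "side" or "top"; returns a dict with "img" (420x560x3 uint8, red, green, blue), "intrinsics" (3x3 intrinsics, pixels), "k1" (the pictures are not rectified: a ray, as slopes to the right and down, at radius r is drawn at 1 + k1 r^2 times it, then the intrinsics apply), "rvec" (rotation vector, rad) and "tvec" (3), from world to camera coordinates, as OpenCV has them. Camera axes: x right, y down, z forward; pixel columns grow to the right and rows downward; lengths in mm; the calibration is good to about 2 mm. A picture is of the moment at which its call begins. There is no depth.
- ctrl.finish_job(): hands the job in, once; it reports no verdict.
The state is a dict: "time_s": time; "joints": joint angles; "dq": joint speeds; "tau": joint torques, N m; "eef_pos": TCP position; "ee_rot": TCP orientation; "force": force on the tool from outside, world axes, zero at the start; "wrist_torque": the same for the moment, N m; "grip_width": opening from 0.0 (shut) to 1.0 (fully open).
Only numpy, scipy, OpenCV 4.12 (cv2) and the standard library are available. Lean on these libraries where they do the work, as an engineer would, in place of code of your own. Each camera call takes 0.05 s, during which the arm holds its last target. There are 200 camera calls.

## Working session

There is one attempt and no reset: what is moved stays moved. The work goes in short steps, Python scripts to look and compute and a tool call to move; the robot and the scene stay as the last step left them, time stands still between calls to the robot, and variables do not carry over. Pictures are saved under pics/ and viewed, about 8 in all and at most 12, crops included, and the job is handed in when it is done.

Besides the shell and the picture viewer there is one more tool, called after "Emit:" as name(argument=value, ...) on one line, values as JSON. move_arm: Moves the arm, as the interface text tells. Its arguments: {"type":"object","properties":{"motion":{"type":"array","items":{"type":"object","properties":{"offset":{"type":"array","items":{"type":"number"}},"angular":{"type":"array","items":{"type":"number"}},"jaw":{"type":"number"}}}},"squeeze":{"type":"number"}},"required":["motion"]}

```bash
mkdir -p pics; cat > h.py <<'E'
import numpy as np, cv2
from scipy.spatial.transform import Rotation as R
from rig import ctrl
def cap(n,f=None):
    c=ctrl.capture(n)
    if f: cv2.imwrite('pics/'+f,c['img'][:,:,::-1])
    return c
def ray(c,p):
    K=np.array(c['intrinsics'],float);d=np.array([c['k1'],0,0,0],float)
    u=cv2.undistortPoints(np.array([[p]],float),K,d)[0,0]
    M=cv2.Rodrigues(np.array(c['rvec'],float))[0];t=np.array(c['tvec'],float).ravel()
    return -M.T@t, M.T@np.array([u[0],u[1],1.])
def plane(c,p,z):
    o,d=ray(c,p);return o+d*(z-o[2])/d[2]
def two(c1,p1,c2,p2):
    o1,d1=ray(c1,p1);o2,d2=ray(c2,p2)
    s=np.linalg.lstsq(np.c_[d1,-d2],o2-o1,rcond=None)[0]
    a,b=o1+s[0]*d1,o2+s[1]*d2
    return (a+b)/2,np.linalg.norm(a-b)
def proj(c,P):
    return cv2.projectPoints(np.array(P,float).reshape(-1,1,3),np.array(c['rvec'],float),np.array(c['tvec'],float),np.array(c['intrinsics'],float),np.array([c['k1'],0,0,0],float))[0][:,0]
def blobs(c,lo,hi,amin=60):
    h=cv2.cvtColor(c['img'],cv2.COLOR_RGB2HSV);m=cv2.inRange(h,np.array(lo),np.array(hi))
    n,l,s,ce=cv2.connectedComponentsWithStats(m)
    return [(s[i].tolist(),ce[i].round(1).tolist()) for i in range(1,n) if s[i,4]>amin]
E
python3 - <<'E'
from h import *
s=ctrl.sense();print(s,ctrl.tips_ahead)
for n in('top','side'):
    c=cap(n,n+'0.png');print(n,c['k1'],ray(c,(280,210)))
    print('red',blobs(c,(0,140,60),(6,255,255)),blobs(c,(172,140,60),(180,255,255)));print('green',blobs(c,(40,80,30),(90,255,255)))
E
```

```text
{'time_s': 0.0, 'joints': array([-1.32842968e+00,  3.13456698e-01,  1.49842282e+00, -1.43973446e-05,
        1.33100554e+00, -2.23409647e-01]), 'dq': array([-0.00025171,  0.00080614,  0.00083583,  0.0011082 ,  0.00049262,
        0.00173098]), 'tau': array([ 1.80230585e-03, -4.12266827e+01, -2.59744728e+01, -2.25510678e-05,
        4.22106401e-03,  2.78322773e-06]), 'eef_pos': array([ 235.70867246, -468.8441537 ,  241.73700977]), 'ee_rot': array([-6.46106047e-04,  9.73003303e-01,  2.30790281e-01, -1.31162098e-05]), 'force': array([-0.45897283,  0.48007326, -0.64196331]), 'wrist_torque': array([-0.01286343,  0.00187735,  0.0067582 ]), 'grip_width': 0.9991075051827213} 11.0
top 0.024408128343776207 (array([ 523.74727203,   74.49391923, 1299.51876155]), array([ 0.03733745, -0.01193472, -0.99928448]))
red [([422, 215, 19, 16, 214], [430.8, 222.5])] []
green [([307, 218, 19, 18, 166], [316.0, 226.7])]
side -0.04742020338488961 (array([ 349.8084496 , -482.1970314 ,  728.58150099]), array([ 0.27206219,  0.62342511, -0.73313856]))
red [([335, 392, 25, 28, 515], [347.0, 405.9])] []
green [([107, 91, 32, 23, 482], [121.9, 102.0]), ([261, 244, 22, 23, 324], [271.4, 255.1])]
```

View pics/top0.png

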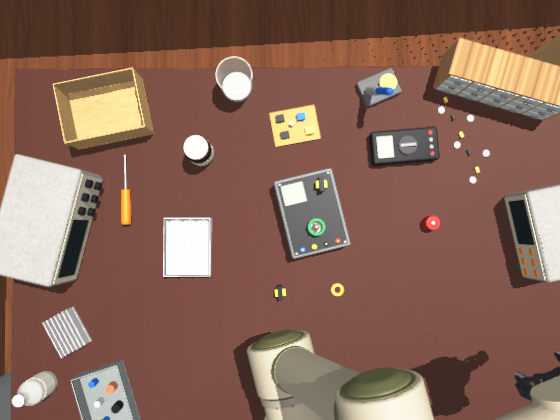

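View pics/side0.png

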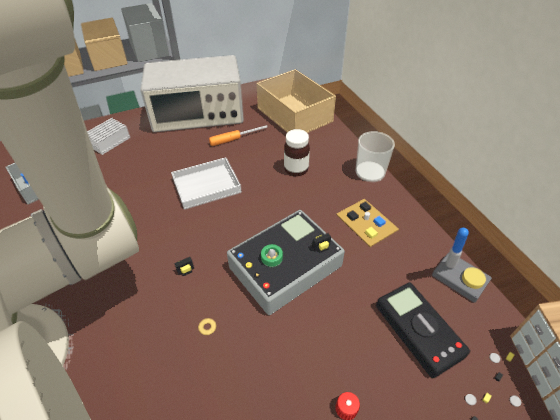

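The top view shows the ring at (316,227), cap at (431,223), tray near (187,247), jar, washer and chokes. In the side view the ring is at (271,255), the cap at (347,406) and the tray at (206,183). Next I'll get positions in mm.

```bash
python3 - <<'E'
from h import *
t=cap('top');s=cap('side')
def ell(c,lo,hi,box):
    h=cv2.cvtColor(c['img'],cv2.COLOR_RGB2HSV);m=cv2.inRange(h,np.array(lo),np.array(hi))
    x,y,w,hh=box;k=np.zeros_like(m);k[y:y+hh,x:x+w]=m[y:y+hh,x:x+w]
    p=cv2.findNonZero(k);return cv2.minEnclosingCircle(p),cv2.boundingRect(p),cv2.fitEllipse(cv2.convexHull(p))
for nm,lo,hi,bt,bs in(('ring',(40,80,30),(90,255,255),(300,210,35,35),(255,238,35,35)),('cap',(0,140,60),(6,255,255),(415,208,35,35),(330,388,40,35))):
    a=ell(t,lo,hi,bt);b=ell(s,lo,hi,bs);print(nm,a,b)
    print('two',two(t,a[2][0],s,b[2][0]))
    for z in (34,72,81): print(z,plane(t,a[2][0],z),plane(s,b[2][0],z))
for p in[(165,218),(211,218),(211,276),(164,276)]: print('tray',plane(t,p,25))
for p in[(173,181),(228,161),(240,183),(184,204)]: print('trayS',plane(s,p,25))
for p in[(275,182),(329,170),(349,240),(293,257)]: print('case',plane(t,p,60))
for p in[(229,255),(300,215),(342,250),(271,293)]: print('caseS',plane(s,p,60))
print('jar',plane(t,(196,147),110),'chokeB',plane(t,(280,293),30),'washer',plane(t,(337,290),4),'chokeA',plane(t,(321,185),90))
i=s['img'];
a=cv2.resize(t['img'][205:250,295:340],(400,400),interpolation=cv2.INTER_CUBIC);b=cv2.resize(i[232:277,248:293],(400,400),interpolation=cv2.INTER_CUBIC)
cv2.imwrite('pics/z.png',np.hstack([a,b])[:,:,::-1])
E
```

```text
ring (((316.0, 226.75), 9.168660163879395), (307, 218, 19, 18), ((315.9849853515625, 226.76492309570312), (17.681011199951172, 18.327909469604492), 72.73999786376953)) (((271.5, 255.0), 11.80052375793457), (261, 244, 22, 23), ((271.3189697265625, 254.94818115234375), (22.676166534423828, 23.2972412109375), 70.63323211669922))
two (array([527.93098216, -28.50280616,  71.19978459]), np.float64(0.4901526742569709))
34 [527.81918685 -31.53880919  34.        ] [538.25724674  -2.9085366   34.        ]
72 [527.6969186  -28.35494199  72.        ] [527.94736333 -29.13002793  72.        ]
81 [527.66796033 -27.60086818  81.        ] [525.50554884 -35.34038114  81.        ]
cap (((430.8888854980469, 222.5), 9.233858108520508), (422, 215, 19, 16), ((430.8968811035156, 222.5467987060547), (15.153280258178711, 18.651824951171875), 85.1951904296875)) (((347.5, 405.6481628417969), 14.089868545532227), (335, 392, 25, 28), ((347.0856628417969, 405.68414306640625), (24.153850555419922, 28.530012130737305), 8.47824764251709))
two (array([ 536.62574927, -328.01300973,   16.10013352]), np.float64(0.0295413
[... 525 characters left out ...]
556.03773743 336.66279116  25.        ]
trayS [556.13231071 242.58833658  25.        ]
trayS [407.38644311 228.52405678  25.        ]
case [639.97527335  71.60737776  60.        ]
case [668.97590486 -63.26967411  60.        ]
case [ 494.33724374 -110.87455843   60.        ]
case [453.28249719  28.38736527  60.        ]
caseS [452.14551866  14.11446889  60.        ]
caseS [632.40974412  54.3141645   60.        ]
caseS [669.14147205 -68.62910101  60.        ]
caseS [ 495.8477716  -102.58141329   60.        ]
jar [720.65419055 260.2974467  110.        ] chokeB [361.04722294  60.97601543  30.        ] washer [364.37272733 -86.52842513   4.        ] chokeA [629.02235169 -40.09098003  90.        ]
```

View pics/z.png

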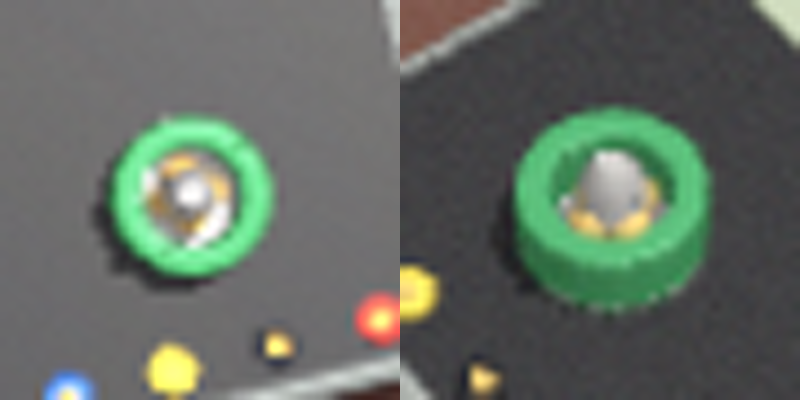

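The ring is at about (528,-28.5), which agrees with the stud tip. The cap is at (536.5,-328) and the tray centre at (479,295). I'll approach above the ring and turn the tool so its axes line up with the world axes.

Emit:
move_arm(motion=[{"offset": [0.4588, -0.2619, 0.092], "angular": [0, 0, 26.7], "jaw": 0.065}, {"offset": [0.4588, -0.2619, 0.092], "angular": [0, 0, 26.7], "jaw": 0.065}, {"offset": [0.4588, -0.2619, 0.092], "angular": [0, 0, 26.7], "jaw": 0.065}, {"offset": [0.4588, -0.2619, 0.092], "angular": [0, 0, 26.7], "jaw": 0.065}, {"offset": [0.4588, -0.2619, 0.092], "angular": [0, 0, 26.7], "jaw": 0.065}], squeeze=50)

```text
time_s: 0.82
eef_pos: [403.8, -215.9, 189.5]
ee_rot: [0.0, 1.0, -0.0, 0.0]
force: [1.5, -1.1, -0.1]
grip_width: 0.765
```

Emit:
move_arm(motion=[{"offset": [0.122, -0.186, 0.06], "angular": [0, 0, 0], "jaw": 0.065}, {"offset": [0.122, -0.186, 0.06], "angular": [0, 0, 0], "jaw": 0.065}, {"offset": [0.122, -0.186, 0.06], "angular": [0, 0, 0], "jaw": 0.065}, {"offset": [0.122, -0.186, 0.06], "angular": [0, 0, 0], "jaw": 0.065}, {"offset": [0.122, -0.186, 0.06], "angular": [0, 0, 0], "jaw": 0.065}])

```text
time_s: 1.45
eef_pos: [525.4, -29.4, 128.6]
ee_rot: [-0.0, 1.0, 0.002, -0.001]
force: [-0.4, -1.2, -0.0]
grip_width: 0.765
```

```bash
python3 - <<'E'
from h import *
s=ctrl.sense();print(s['eef_pos'],s['ee_rot'],s['force'],s['grip_width'],s['joints'],ctrl.tips_ahead)
c=cap('side');i=c['img'][190:290,200:333]
cv2.imwrite('pics/a.png',cv2.resize(i,None,fx=5,fy=5,interpolation=cv2.INTER_CUBIC)[:,:,::-1])
E
```

```text
[525.36827193 -29.43310736 128.6172487 ] [-3.32151701e-04  9.99998042e-01  1.74362280e-03 -8.74333715e-04] [-0.44256796 -1.1681498  -0.04050278] 0.7653279636279314 [-2.78900763e-01  4.34295548e-01  1.64178460e+00  1.75785203e-04
  1.06737676e+00  1.28832337e+00] 11.0
```

View pics/a.png

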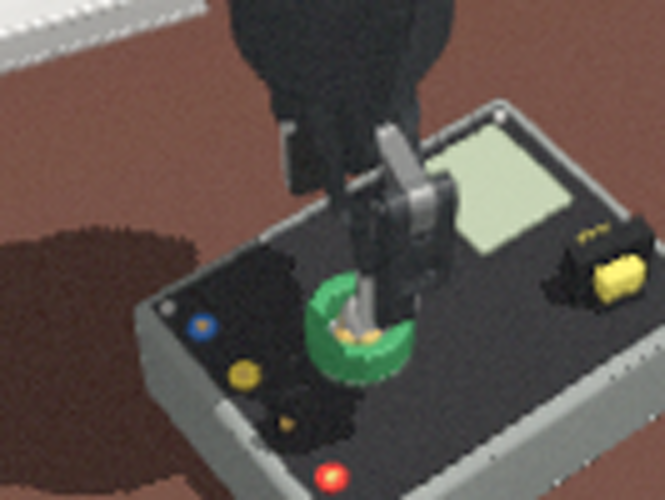

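The side view shows the fingers straddling the ring, which sits at about crop (360,328), with the far finger behind it. The alignment looks right, so I'll go down and close.

Emit:
move_arm(motion=[{"offset": [0.0025, -0.001, 0.025], "angular": [0, 0, 0], "jaw": 0.065}, {"offset": [0.0025, -0.001, 0.052], "angular": [0, 0, 0], "jaw": 0.065}, {"offset": [0.0025, -0.001, 0.052], "angular": [0, 0, 0], "jaw": 0.065}, {"offset": [0.0025, -0.001, 0.052], "angular": [0, 0, 0], "jaw": 0.04}, {"offset": [0.0025, -0.001, 0.052], "angular": [0, 0, 0], "jaw": 0.04}], squeeze=40)

```text
time_s: 2.12
eef_pos: [528.3, -31.0, 79.4]
ee_rot: [0.0, 1.0, -0.0, 0.001]
force: [-2.0, 0.3, 6.2]
grip_width: 0.489
```

Emit:
move_arm(motion=[{"offset": [0, 0, 0], "angular": [0, 0, 0], "jaw": 0.03}, {"offset": [0, 0, 0], "angular": [0, 0, 0], "jaw": 0.03}, {"offset": [0, 0, 0], "angular": [0, 0, 0], "jaw": 0.03}])

```text
time_s: 2.5
eef_pos: [528.3, -31.0, 79.4]
ee_rot: [0.0, 1.0, -0.0, 0.001]
force: [-1.9, 0.4, 7.5]
grip_width: 0.485
```

```bash
python3 - <<'E'
from h import *
c=cap('side');i=c['img'][215:290,225:325]
t=cap('top')['img'][200:260,280:360]
a=cv2.resize(i,(560,420),interpolation=cv2.INTER_CUBIC)
cv2.imwrite('pics/b.png',a[:,:,::-1])
E
```

```text
(no output)
```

View pics/b.png

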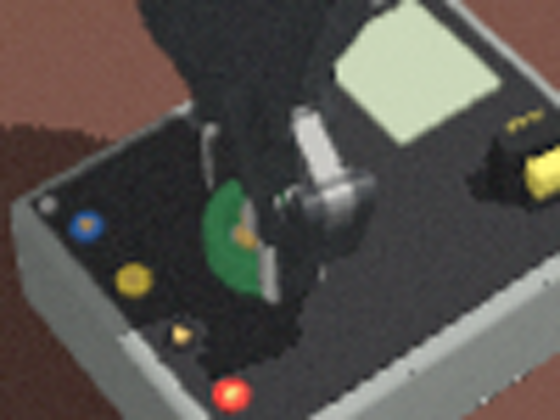

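```bash
python3 - <<'E'
from h import *
c=cap('side')
P={'pad-y lo -x':(517,-52,68),'pad-y hi -x':(517,-52,90),'pad-y lo +x':(539,-52,68),'pad+y lo -x':(517,-9,68),'ring top -x':(506,-28.5,81),'ring bot -y':(528,-50.5,63),'flange -y':(528,-49.5,63),'ring top+x':(550,-28.5,81),'studtip':(528,-28.5,88),'flange -x':(507,-28.5,63)}
for k,v in P.items(): print(k,((proj(c,v)[0]-[225,215])*5.6).round())
print('green',blobs(c,(40,80,30),(90,255,255),5),blobs(cap('top'),(40,80,30),(90,255,255),5))
E
```

```text
pad-y lo -x [256. 289.]
pad-y hi -x [255. 252.]
pad-y lo +x [314. 268.]
pad+y lo -x [210. 199.]
ring top -x [201. 228.]
ring bot -y [284. 283.]
flange -y [282. 281.]
ring top+x [315. 187.]
studtip [258. 195.]
flange -x [205. 257.]
green [([261, 247, 11, 22, 136], [265.4, 257.6])] []
```

The ring's left half is visible at crop (230,235), and its right side is hidden by the near finger. The fingertips may be resting lightly on something (7 N). I'll lift and check.

Emit:
move_arm(motion=[{"offset": [0, 0, -0.003], "angular": [0, 0, 0], "jaw": 0.03}, {"offset": [0, 0, -0.006], "angular": [0, 0, 0], "jaw": 0.03}, {"offset": [0, 0, -0.012], "angular": [0, 0, 0], "jaw": 0.03}, {"offset": [0, 0, -0.02], "angular": [0, 0, 0], "jaw": 0.03}, {"offset": [0, 0, -0.04], "angular": [0, 0, 0], "jaw": 0.03}])

```text
time_s: 3.32
eef_pos: [527.2, -30.6, 117.9]
ee_rot: [-0.0, 1.0, -0.0, -0.001]
force: [-0.1, -0.4, -0.7]
grip_width: 0.49
```

```bash
python3 - <<'E'
from h import *
print(ctrl.sense()['force'],ctrl.sense()['eef_pos'])
c=cap('side');i=c['img'][190:290,200:333]
cv2.imwrite('pics/c.png',cv2.resize(i,None,fx=5,fy=5,interpolation=cv2.INTER_CUBIC)[:,:,::-1])
E
```

```text
[-0.14935359 -0.40564335 -0.68397231] [527.24471135 -30.57919386 117.94256063]
```

View pics/c.png

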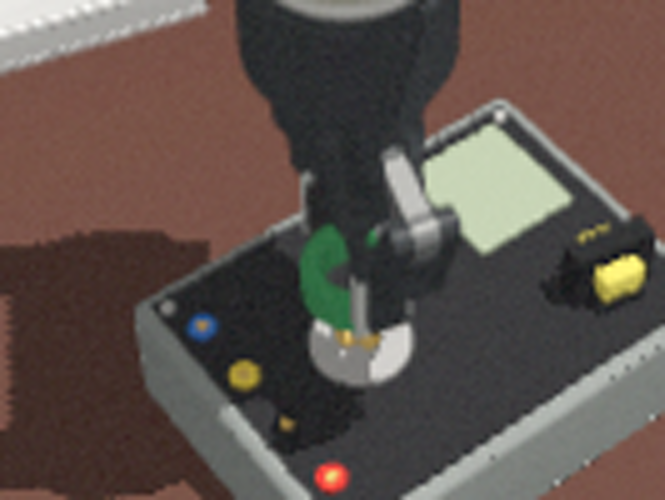

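The ring is gripped and off the stud at crop (330,280), and the bare flange is visible below it. I'll carry it to the tray.

Emit:
move_arm(motion=[{"offset": [0, 0, -0.03], "angular": [0, 0, 0], "jaw": 0.03}, {"offset": [-0.048, -0.325, -0.03], "angular": [0, 0, 0], "jaw": 0.03}, {"offset": [-0.048, -0.325, -0.03], "angular": [0, 0, 0], "jaw": 0.03}, {"offset": [-0.048, -0.325, -0.03], "angular": [0, 0, 0], "jaw": 0.03}, {"offset": [-0.048, -0.325, -0.03], "angular": [0, 0, 0], "jaw": 0.03}])

```text
time_s: 4.0
eef_pos: [490.7, 218.6, 148.0]
ee_rot: [-0.0, 1.0, -0.0, 0.0]
force: [1.3, 0.0, -0.3]
grip_width: 0.488
```

Emit:
move_arm(motion=[{"offset": [-0.012, -0.076, 0], "angular": [0, 0, 0], "jaw": 0.03}, {"offset": [-0.012, -0.076, 0.02], "angular": [0, 0, 0], "jaw": 0.03}, {"offset": [-0.012, -0.076, 0.07], "angular": [0, 0, 0], "jaw": 0.03}, {"offset": [-0.012, -0.076, 0.115], "angular": [0, 0, 0], "jaw": 0.03}, {"offset": [-0.012, -0.076, 0.12], "angular": [0, 0, 0], "jaw": 0.03}])

```text
time_s: 4.62
eef_pos: [477.7, 292.1, 25.4]
ee_rot: [0.001, 1.0, -0.0, -0.002]
force: [-0.0, -0.2, 0.0]
grip_width: 0.487
```

Emit:
move_arm(motion=[{"offset": [0, 0, 0.003], "angular": [0, 0, 0], "jaw": 0.03}, {"offset": [0, 0, 0.006], "angular": [0, 0, 0], "jaw": 0.03}, {"offset": [0, 0, 0.008], "angular": [0, 0, 0], "jaw": 0.03}, {"offset": [0, 0, 0.008], "angular": [0, 0, 0], "jaw": 0.03}])

```text
time_s: 5.12
eef_pos: [479.3, 292.7, 20.1]
ee_rot: [-0.0, 1.0, -0.0, 0.0]
force: [-0.6, 0.6, -0.8]
grip_width: 0.486
```

Near the floor now; releasing with a small further lowering.

Emit:
move_arm(motion=[{"offset": [0, 0, 0.001], "angular": [0, 0, 0], "jaw": 0.03}, {"offset": [0, 0, 0.001], "angular": [0, 0, 0], "jaw": 0.065}, {"offset": [0, 0, 0.001], "angular": [0, 0, 0], "jaw": 0.065}, {"offset": [0, 0, 0.001], "angular": [0, 0, 0], "jaw": 0.065}])

```text
time_s: 5.62
eef_pos: [479.2, 292.7, 18.7]
ee_rot: [0.0, 1.0, -0.0, 0.0]
force: [-0.0, -0.1, -0.1]
grip_width: 0.759
```

Emit:
move_arm(motion=[{"offset": [0, 0, -0.02], "angular": [0, 0, 0], "jaw": 0.065}, {"offset": [0, 0, -0.06], "angular": [0, 0, 0], "jaw": 0.065}, {"offset": [0, 0, -0.13], "angular": [0, 0, 0], "jaw": 0.06}, {"offset": [0.04, 0.2, -0.15], "angular": [0, 0, 0], "jaw": 0.06}, {"offset": [0.057, 0.62, -0.15], "angular": [0, 0, 0], "jaw": 0.06}])

```text
time_s: 6.25
eef_pos: [496.7, 168.5, 152.7]
ee_rot: [-0.0, 1.0, 0.001, 0.001]
force: [1.8, 1.0, -0.5]
grip_width: 0.7
```

```bash
python3 - <<'E'
from h import *
print(ctrl.sense()['force'],ctrl.sense()['eef_pos'])
s=cap('side');t=cap('top')
b=blobs(s,(40,80,30),(90,255,255),30);a=blobs(t,(40,80,30),(90,255,255),30);print(a,b)
print('cap top',blobs(t,(0,140,60),(6,255,255)),blobs(s,(0,140,60),(6,255,255)))
for x in a: print(plane(t,x[1],12))
for x in b: print(plane(s,x[1],12))
cv2.imwrite('pics/d.png',cv2.resize(s['img'][150:310,150:363],None,fx=3,fy=3,interpolation=cv2.INTER_CUBIC)[:,:,::-1])
E
```

```text
[ 1.78802989  0.97165881 -0.46498461] [496.73890321 168.52224239 152.74169641]
[([181, 240, 6, 15, 51], [183.7, 247.5])] [([107, 91, 32, 23, 480], [121.9, 102.0]), ([198, 176, 16, 15, 173], [205.7, 183.3])]
cap top [([422, 215, 19, 16, 216], [430.8, 222.6])] [([335, 392, 25, 28, 514], [347.0, 405.8])]
[477.11904451 307.6693508   12.        ]
[337.689453   779.54742835  12.        ]
[478.64739428 291.20546435  12.        ]
```

View pics/d.png

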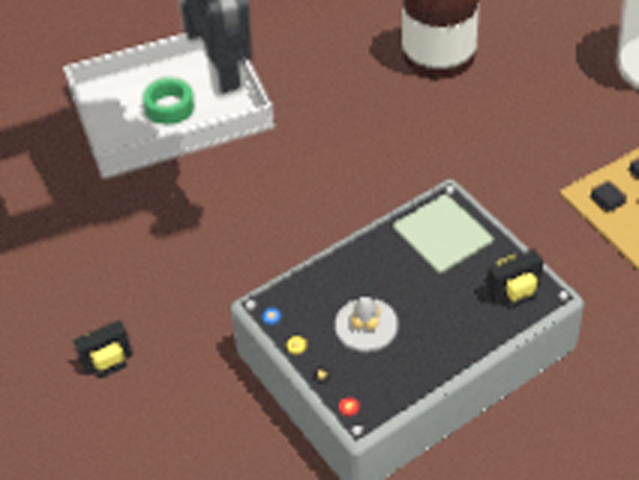

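The ring lies flat in the tray at crop (168,100), and the bare flange with its stud shows at crop (366,323). Moving on to the cap.

Emit:
move_arm(motion=[{"offset": [0.04, 0.495, 0], "angular": [0, 0, 0], "jaw": 0.06}, {"offset": [0.04, 0.495, 0], "angular": [0, 0, 0], "jaw": 0.06}, {"offset": [0.04, 0.495, 0], "angular": [0, 0, 0], "jaw": 0.06}, {"offset": [0.04, 0.495, 0], "angular": [0, 0, 0], "jaw": 0.06}, {"offset": [0.04, 0.495, 0], "angular": [0, 0, 0], "jaw": 0.06}])

```text
time_s: 6.98
eef_pos: [521.5, -143.3, 151.7]
ee_rot: [-0.0, 1.0, 0.0, 0.0]
force: [1.2, 1.3, 0.1]
grip_width: 0.702
```

Emit:
move_arm(motion=[{"offset": [0.015, 0.185, 0.03], "angular": [0, 0, 0], "jaw": 0.06}, {"offset": [0.015, 0.185, 0.06], "angular": [0, 0, 0], "jaw": 0.06}, {"offset": [0.015, 0.185, 0.06], "angular": [0, 0, 0], "jaw": 0.06}, {"offset": [0.015, 0.185, 0.06], "angular": [0, 0, 0], "jaw": 0.06}])

```text
time_s: 7.48
eef_pos: [535.5, -329.1, 89.2]
ee_rot: [-0.001, 1.0, -0.002, -0.001]
force: [0.0, -0.2, 0.3]
grip_width: 0.698
```

```bash
python3 - <<'E'
from h import *
print(ctrl.sense()['eef_pos'])
t=cap('top');s=cap('side')
def fl(c,box,off,th):
    x,y,w,h=box;i=c['img'][y:y+h,x:x+w];g=cv2.cvtColor(i,cv2.COLOR_RGB2GRAY);hs=cv2.cvtColor(i,cv2.COLOR_RGB2HSV)
    m=((g>th)).astype(np.uint8);n,l,st,ce=cv2.connectedComponentsWithStats(m)
    for k in range(1,n):
        if st[k,4]>30:
            e=cv2.fitEllipse(cv2.convexHull(cv2.findNonZero((l==k).astype(np.uint8))))
            p=(e[0][0]+x,e[0][1]+y);print(p,e[1],st[k],plane(c,p,63))
for th in(110,130,150):
    print(th);fl(t,(300,212,32,32),0,th);fl(s,(255,238,34,36),0,th)
E
```

```text
[ 535.49672945 -329.06493038   89.22553374]
110
(315.4687442779541, 226.1747589111328) (18.19411849975586, 18.42013168334961) [  7   5  18  19 271] [529.19658538 -27.84559534  63.        ]Traceback (most recent call last):
  File "<stdin>", line 12, in <module>
  File "<stdin>", line 9, in fl
cv2.error: OpenCV(4.12.0) /io/opencv/modules/imgproc/src/shapedescr.cpp:361: error: (-201:Incorrect size of input array) There should be at least 5 points to fit the ellipse in function 'fitEllipseNoDirect'
```

Emit:
move_arm(motion=[{"offset": [0.001, -0.001, 0.04], "angular": [0, 0, 0], "jaw": 0.06}, {"offset": [0.001, -0.001, 0.068], "angular": [0, 0, 0], "jaw": 0.06}, {"offset": [0.001, -0.001, 0.068], "angular": [0, 0, 0], "jaw": 0.06}, {"offset": [0.001, -0.001, 0.068], "angular": [0, 0, 0], "jaw": 0.025}, {"offset": [0.001, -0.001, 0.068], "angular": [0, 0, 0], "jaw": 0.025}], squeeze=60)

```text
time_s: 8.2
eef_pos: [538.4, -326.0, 26.1]
ee_rot: [0.001, 1.0, 0.0, 0.001]
force: [0.2, 2.7, 6.7]
grip_width: 0.398
```

Emit:
move_arm(motion=[{"offset": [0, 0, 0], "angular": [0, 0, 0], "jaw": 0.025}, {"offset": [0, 0, 0], "angular": [0, 0, 0], "jaw": 0.025}, {"offset": [0, 0, 0], "angular": [0, 0, 0], "jaw": 0.025}])

```text
time_s: 8.57
eef_pos: [538.4, -326.0, 26.1]
ee_rot: [0.001, 1.0, 0.0, 0.001]
force: [0.4, 2.9, 7.0]
grip_width: 0.396
```

```bash
python3 - <<'E'
from h import *
s=cap('side');print(ctrl.sense()['eef_pos'],blobs(s,(0,140,60),(6,255,255)))
x,y,w,h=255,238,34,36;g=cv2.cvtColor(s['img'],cv2.COLOR_RGB2GRAY)[y:y+h,x:x+w]
m=(g>120).astype(np.uint8);n,l,st,ce=cv2.connectedComponentsWithStats(m)
for k in range(1,n):
    if st[k,4]>60: # flange: use lower rows, below the stud
        e=cv2.fitEllipse(cv2.convexHull(cv2.findNonZero((l==k).astype(np.uint8))));p=(e[0][0]+x,e[0][1]+y);print(st[k],p,e[1],plane(s,p,63))
cv2.imwrite('pics/e.png',cv2.resize(s['img'][330:420,280:410],None,fx=4,fy=4,interpolation=cv2.INTER_CUBIC)[:,:,::-1])
E
```

```text
[ 538.40194704 -325.99245987   26.1171763 ] [([335, 394, 15, 26, 256], [341.7, 407.1])]Traceback (most recent call last):
  File "<stdin>", line 7, in <module>
cv2.error: OpenCV(4.12.0) /io/opencv/modules/imgproc/src/shapedescr.cpp:361: error: (-201:Incorrect size of input array) There should be at least 5 points to fit the ellipse in function 'fitEllipseNoDirect'
```

Emit:
move_arm(motion=[{"offset": [0, 0, -0.03], "angular": [0, 0, 0], "jaw": 0.025}, {"offset": [0, 0, -0.08], "angular": [0, 0, 0], "jaw": 0.025}, {"offset": [0, 0, -0.13], "angular": [0, 0, 0], "jaw": 0.025}, {"offset": [0, -0.06, -0.13], "angular": [0, 0, 0], "jaw": 0.025}, {"offset": [-0.004, -0.12, -0.13], "angular": [0, 0, 0], "jaw": 0.025}])

```text
time_s: 9.25
eef_pos: [533.4, -204.6, 155.2]
ee_rot: [0.001, 1.0, -0.001, 0.001]
force: [0.9, 0.7, -1.2]
grip_width: 0.399
```

```bash
python3 - <<'E'
from h import *
s=cap('side');t=cap('top');S=ctrl.sense();print(S['eef_pos'],S['grip_width'],S['force'],'red',blobs(s,(0,140,60),(6,255,255)))
for c,(x,y,w,h),th in((s,(256,238,31,32),100),(t,(300,212,32,32),110)):
    g=cv2.cvtColor(c['img'],cv2.COLOR_RGB2GRAY)[y:y+h,x:x+w]
    m=cv2.morphologyEx((g>th).astype(np.uint8),cv2.MORPH_OPEN,np.ones((3,3)));n,l,st,ce=cv2.connectedComponentsWithStats(m)
    for k in range(1,n):
      if st[k,4]>60:
        hull=cv2.convexHull(cv2.findNonZero((l==k).astype(np.uint8)))
        e=cv2.fitEllipse(hull);p=(e[0][0]+x,e[0][1]+y);print(st[k],p,e[1],plane(c,p,63))
for P in((528,-28.5),(529,-28)): print(proj(s,[(*P,88),(*P,63)]),[np.ptp(proj(s,[(P[0]+21*np.cos(a),P[1]+21*np.sin(a),63) for a in np.arange(0,6.3,.1)]),axis=0)])
cv2.imwrite('pics/e.png',np.hstack([cv2.resize(s['img'][235:285,245:295],(400,400),interpolation=cv2.INTER_CUBIC),cv2.resize(s['img'][250:350,250:350],(400,400),interpolation=cv2.INTER_CUBIC)])[:,:,::-1])
E
```

```text
[ 533.19600252 -200.89044325  155.12117622] 0.39667516543809495 [ 0.26720442 -0.19420277  0.72927764] red [([305, 294, 14, 31, 274], [311.0, 310.1])]
[  2   0  29  13 213] (276.47258949279785, 242.12854433059692) (13.69115924835205, 37.85848617553711) [553.13530076   3.15381055  63.        ]
[  6  11  21  18 304] (271.6512155532837, 257.7080821990967) (17.854869842529297, 21.242626190185547) [528.30872468 -29.53774574  63.        ]
[  7   5  18  19 273] (315.3583755493164, 226.11896228790283) (18.14944839477539, 18.77386474609375) [529.33674899 -27.5736339   63.        ]
[[271.05797126 249.8522292 ]
 [271.30964999 257.37702005]] [array([20.77352502, 16.88602654])]
[[271.42499742 249.50274933]
 [271.6682911  257.03006547]] [array([20.75824793, 16.8621125 ])]
```

View pics/e.png

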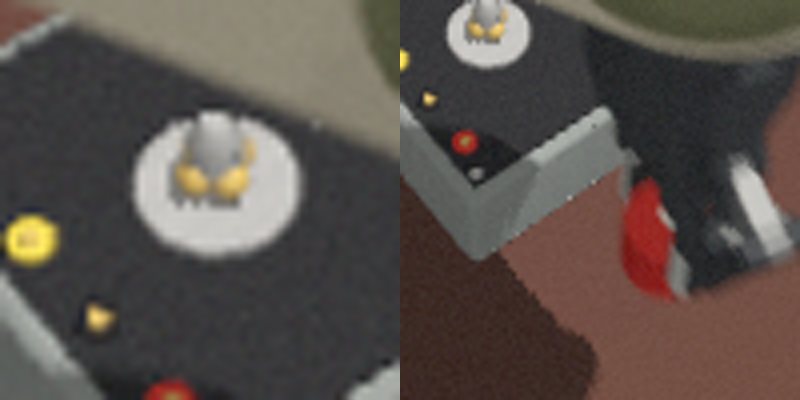

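The stud and flange are clear at left crop (215,185), which puts the spigot at about (528.7,-28.3). The cap is held upright at right crop (655,240). Next I'll check the cap's offset in the hand from its left silhouette.

```bash
python3 - <<'E'
from h import *
s=cap('side');S=ctrl.sense();e=S['eef_pos'];b=blobs(s,(0,140,60),(6,255,255));print(e,b)
a=np.arange(0,6.3,.05)
for dx in(-3,-2,-1,0,1):
    q=proj(s,[(e[0]+dx+18*np.cos(t),e[1]+18*np.sin(t),e[2]-26.1+z) for t in a for z in(0,34)])
    print(dx,q[:,0].min().round(2),q[:,1].max().round(2))
E
```

```text
[ 533.57436073 -203.4991356   155.20324226] [([303, 292, 13, 30, 276], [308.8, 307.0])]
-3 302.77 322.3
-2 303.32 322.07
-1 303.86 321.84
0 304.41 321.6
1 304.96 321.37
```

Emit:
move_arm(motion=[{"offset": [-0.003, -0.175, 0], "angular": [0, 0, 0], "jaw": 0.025}, {"offset": [-0.003, -0.175, 0], "angular": [0, 0, 0], "jaw": 0.025}, {"offset": [-0.003, -0.175, 0], "angular": [0, 0, 0], "jaw": 0.025}, {"offset": [-0.003, -0.175, 0.03], "angular": [0, 0, 0], "jaw": 0.025}, {"offset": [-0.003, -0.175, 0.03], "angular": [0, 0, 0], "jaw": 0.025}])

```text
time_s: 10.02
eef_pos: [529.9, -31.0, 123.0]
ee_rot: [-0.0, 1.0, -0.0, -0.001]
force: [0.5, 0.0, -0.7]
grip_width: 0.396
```

```bash
python3 - <<'E'
from h import *
s=cap('side');s=cap('side');S=ctrl.sense();e=S['eef_pos'];b=blobs(s,(0,140,60),(6,255,255));print(e,S['force'],b)
a=np.arange(0,6.3,.05)
for dx in(-3,-2,-1,0,1):
    q=proj(s,[(e[0]+dx+18*np.cos(t),e[1]+18*np.sin(t),e[2]-26.1+z) for t in a for z in(0,34)])
    print(dx,q[:,0].min().round(2),q[:,1].max().round(2))
E
```

```text
[530.97579242 -31.8098471  124.70326318] [ 0.02635697  0.48256299 -0.0381861 ] [([262, 231, 16, 25, 173], [267.0, 244.0])]
-3 261.72 255.26
-2 262.21 255.08
-1 262.7 254.91
0 263.19 254.74
1 263.68 254.57
```

Emit:
move_arm(motion=[{"offset": [0, -0.0035, 0], "angular": [0, 0, 0], "jaw": 0.025}, {"offset": [0, -0.0035, 0.006], "angular": [0, 0, 0], "jaw": 0.025}, {"offset": [0, -0.0035, 0.012], "angular": [0, 0, 0], "jaw": 0.025}, {"offset": [0, -0.0035, 0.018], "angular": [0, 0, 0], "jaw": 0.025}, {"offset": [0, -0.0035, 0.021], "angular": [0, 0, 0], "jaw": 0.025}], squeeze=80)

```text
time_s: 10.75
eef_pos: [530.2, -27.3, 102.1]
ee_rot: [-0.0, 1.0, -0.0, -0.0]
force: [1.0, 0.6, -0.4]
grip_width: 0.389
```

Emit:
move_arm(motion=[{"offset": [0, 0, 0.001], "angular": [0, 0, 0], "jaw": 0.025}, {"offset": [0, 0, 0.002], "angular": [0, 0, 0], "jaw": 0.025}, {"offset": [0, 0, 0.003], "angular": [0, 0, 0], "jaw": 0.025}])

```text
time_s: 11.12
eef_pos: [530.7, -27.4, 100.1]
ee_rot: [0.0, 1.0, -0.0, 0.001]
force: [-0.8, -0.0, 4.7]
grip_width: 0.392
```

The lip has met the balls at the expected height (rim about 12 mm above the flange). Pressing on.

Emit:
move_arm(motion=[{"offset": [0, 0, 0.001], "angular": [0, 0, 0], "jaw": 0.025}, {"offset": [0, 0, 0.002], "angular": [0, 0, 0], "jaw": 0.025}, {"offset": [0, 0, 0.003], "angular": [0, 0, 0], "jaw": 0.025}, {"offset": [0, 0, 0.004], "angular": [0, 0, 0], "jaw": 0.025}])

```text
time_s: 11.62
eef_pos: [530.9, -27.5, 96.7]
ee_rot: [0.0, 1.0, -0.0, 0.001]
force: [-0.6, -0.1, 4.0]
grip_width: 0.392
```

Emit:
move_arm(motion=[{"offset": [0, 0, 0.001], "angular": [0, 0, 0], "jaw": 0.025}, {"offset": [0, 0, 0.002], "angular": [0, 0, 0], "jaw": 0.025}, {"offset": [0, 0, 0.003], "angular": [0, 0, 0], "jaw": 0.025}, {"offset": [0, 0, 0.004], "angular": [0, 0, 0], "jaw": 0.025}])

```text
time_s: 12.12
eef_pos: [530.3, -27.3, 91.3]
ee_rot: [-0.0, 1.0, -0.0, -0.0]
force: [0.9, -1.1, -2.2]
grip_width: 0.389
```

It snapped through; the force dropped. Pressing on to the flange.

Emit:
move_arm(motion=[{"offset": [0, 0, 0.001], "angular": [0, 0, 0], "jaw": 0.025}, {"offset": [0, 0, 0.002], "angular": [0, 0, 0], "jaw": 0.025}, {"offset": [0, 0, 0.003], "angular": [0, 0, 0], "jaw": 0.025}, {"offset": [0, 0, 0.004], "angular": [0, 0, 0], "jaw": 0.025}, {"offset": [0, 0, 0.004], "angular": [0, 0, 0], "jaw": 0.025}])

```text
time_s: 12.75
eef_pos: [530.3, -27.2, 89.2]
ee_rot: [0.0, 1.0, 0.0, 0.0]
force: [-7.0, 1.4, 14.9]
grip_width: 0.391
```

Emit:
move_arm(motion=[{"offset": [-0.001, 0, -0.0006], "angular": [0, 0, 0], "jaw": 0.025}, {"offset": [-0.001, 0, -0.0006], "angular": [0, 0, 0], "jaw": 0.025}, {"offset": [-0.001, 0, -0.0006], "angular": [0, 0, 0], "jaw": 0.025}])

```text
time_s: 13.12
eef_pos: [530.0, -27.2, 89.2]
ee_rot: [0.0, 1.0, -0.0, 0.001]
force: [-0.1, 1.8, 8.3]
grip_width: 0.388
```

```bash
python3 - <<'E'
from h import *
for k in range(4):
    s=cap('side');S=ctrl.sense();print(S['eef_pos'].round(2),S['force'].round(1),S['wrist_torque'].round(2))
t=cap('top');e=S['eef_pos'];print(blobs(s,(0,140,60),(6,255,255)))
a=np.arange(0,6.3,.05)
for z0 in(63,66,70):
    q=proj(s,[(528.7+18*np.cos(u),-28.3+18*np.sin(u),z0+z) for u in a for z in(0,34)]);print(z0,q.min(0),q.max(0))
cv2.imwrite('pics/f.png',np.hstack([cv2.resize(s['img'][225:285,235:295],(400,400),interpolation=cv2.INTER_CUBIC),cv2.resize(s['img'][140:340,150:350],(400,400),interpolation=cv2.INTER_CUBIC)])[:,:,::-1])
E
```

```text
[529.96 -27.24  89.23] [-0.9  2.7  8.6] [0.22 0.01 0.  ]
[529.97 -27.24  89.24] [0.9 1.8 8.7] [ 0.24  0.12 -0.01]
[529.96 -27.25  89.23] [-0.6  1.8  7.2] [ 0.21  0.03 -0.06]
[529.96 -27.22  89.22] [-1.3  1.5  7.6] [ 0.22  0.01 -0.01]
[([262, 242, 16, 23, 150], [266.4, 253.5])]
63 [262.06811416 239.67633569] [280.49412527 264.53127166]
66 [262.01203466 238.72908704] [280.48921154 263.65282617]
70 [261.93679158 237.45801263] [280.48261798 262.47402652]
```

View pics/f.png

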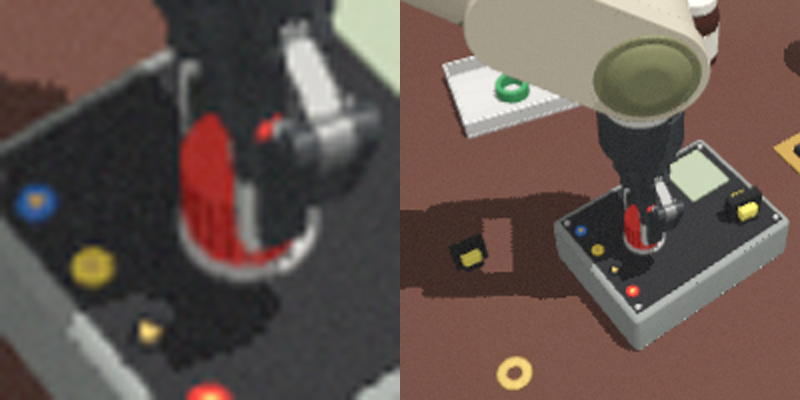

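The cap sits evenly on the flange at left crop (235,240), and its bottom row matches a rim height of 63 mm. The press reads about 8 N, so I'll trim it up slightly.

Emit:
move_arm(motion=[{"offset": [0, 0, 0.0003], "angular": [0, 0, 0], "jaw": 0.025}, {"offset": [0, 0, 0.0003], "angular": [0, 0, 0], "jaw": 0.025}, {"offset": [0, 0, 0.0003], "angular": [0, 0, 0], "jaw": 0.025}, {"offset": [0, 0, 0.0003], "angular": [0, 0, 0], "jaw": 0.025}])

```text
time_s: 13.88
eef_pos: [530.0, -27.2, 89.2]
ee_rot: [0.0, 1.0, -0.0, 0.001]
force: [-1.3, 1.8, 10.7]
grip_width: 0.39
```

```bash
python3 - <<'E'
from h import *
f=[]
for k in range(6):
    cap('side');f.append(ctrl.sense()['force'])
f=np.array(f);print(f.round(1),f.mean(0),ctrl.sense()['eef_pos'])
E
```

```text
[[-1.7  0.9 10.9]
 [-1.1  3.4 11.1]
 [-0.7  1.8 11. ]
 [-1.7  2.2 11.1]
 [-1.6  2.2 10.9]
 [-3.   2.6 10.9]] [-1.64517766  2.19940143 10.99475366] [529.96667846 -27.23609712  89.18693003]
```

```bash
python3 -c "from rig import ctrl; print(ctrl.finish_job())"
```

```text
the job is handed in; nothing more can be done
None
```

The ring is in the parts tray, and the red cap is snapped onto the spigot and sits home on the flange. I handed the job in at about 14 s, with the gripper still holding the cap and pressing it down.

- **Ring:** it lies flat near the middle of the tray. The side view put it at about (479, 291) mm.
- **Cap:** the lip met the balls at the expected height. The force then dropped as it clicked through, and it stopped at TCP z = 89.2 mm against an expected 89.1 mm. The last side view shows the rim evenly on the flange.
- **Press:** the last readings averaged 11.0 N downward with about 2–3 N sideways. The first contact with the flange peaked near 15 N with about 7 N sideways, so I backed it off and trimmed it.
- **Bystanders:** I saw no change in the ones visible in the last view, but I did not measure them again.
- **Disagreements:**
  - The grip opening read about 2.5 mm under the known diameters of both the ring and the cap.
  - Closing the jaws on each one pushed back with about 7 N and raised the arm a few millimetres.
  - The cap sat about 2 mm off-centre in the jaws along x, which I allowed for when placing it.

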